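# Dust off the calibrator case and hold its sprung lid at the pointer

## Task

Open the sprung lid of the grey instrument case for an inspection: first, with the lid still shut, press the cap of the air-duster can beside it well down to blow the seam clean, and let the cap spring back up. Then lift the lid (it has a bow handle for this) until it lies in line with the dark steel pointer arm at its side, and finish while still holding it there with the gripper, because the spring would shut it. Leave the pointer, the weights, the gauge and the wrench where they are.

Things in the scene. Friction and masses are not known exactly. Their poses are not given: they have to be found in the camera images.
- case: grey metal instrument case, fixed, 200 (x) by 200 (y) by 85 mm high, origin at the centre of its underside on the table. Its own -x side is the front (handle side), its +x side carries the hinge, its +y side carries the pointer and, 128 mm from the middle, a thin steel graduated arc of radius 120 mm about the hinge axis. A round dial is inside
- hinge (a point): middle of the lid's hinge axis, in the case frame at x +100, y 0, z +89 mm; the axis runs along the case's y
- lid (a joint): angle of the sprung lid (rad): 0 shut and level, grows as the front edge rises, stop at 1.2. Lid plate 206 (from the hinge forward) by 210 by 6 mm, grey, about 0.4 kg. The spring closes it with 0.3 N m when shut, 0.6 N m more per rad; with its weight about 3 to 5 N of upward pull at the handle. It shuts by itself when let go
- lid_handle (a point): middle of the cross bar of the steel bow handle on the lid's front edge, in the plane of the lid, 258 mm from the hinge axis (89 mm above the table when shut). Round bar 12 mm thick along the case's y, its legs 100 mm apart; 46 mm free gap between bar and lid plate, nothing beneath. Axes turn with the lid: x towards the hinge, z out of the upper face
- pointer (a joint): angle of the dark steel pointer arm (rad), same zero, sense and hinge axis as the lid: the lid is in line with the pointer when both joint values are equal. Stiff friction holds it where it was set, 0.40 to 0.75
- pointer_tip (a point): centre of the 50 mm long, 10 mm thick steel cross pin at the end of the pointer arm, 165 mm from the hinge axis. The arm (170 by 5 by 9 mm) turns beside the lid, 117 mm to +y of the case's middle; this point is at y +142 mm. Its axes turn with the pointer (x along the arm towards the hinge)
- can: aluminium air-duster can with a white band, 52 mm across, clamped on an 80 mm square steel foot and fixed, 132 mm high with its cap; origin at the centre of the foot's underside; its thin nozzle tube points along its own +y, towards the case
- cap (a joint): how far the black cap on the can is pressed down (m): 0 up, 0.008 fully down. Spring: 0.9 N at the start, 4.5 N fully down; it comes back up by itself
- cap_top (a point): centre of the flat top of the can's round black cap, 26 mm across, 22 mm tall, 132 mm above the table when up
- weights: bystander: stack of dark steel discs (one piece), 90 mm across, 62 mm high, loose; origin at the centre of its underside
- gauge: bystander: loose black dial gauge lying on its back, 80 mm across, 30 mm high, brass stem to its own -x; origin at the centre of its underside
- wrench: bystander: loose dark steel wrench, 160 mm long, lying along its own x; origin under its middle
Things that resemble listed ones, but are neither listed nor needed, are in the scene too. What is shaped like the can but pink or purple is not meant.

How it is judged:
On the way, in this order (a step that is already met when the one before it is completed fails the run):
1. with the lid shut, the can's cap is pressed down at least 5 mm (value of joint cap above 0.005 m and value of joint lid below 0.06 rad), for 0.05 s.
2. the cap is up again, the lid still shut (value of joint cap below 0.0015 m and value of joint lid below 0.06 rad), for 0.1 s.
At the end, for the whole second after the job is handed in: The lid is held still by the gripper fingers (more than 1 N on it, under 0.1 rad/s) within 0.07 rad (4 degrees) of the pointer arm; the can's cap is up (within 1.5 mm); the robot is still holding (angle between the x axis of lid_handle and the x axis of pointer_tip, either way round below 0.07 rad and value of joint lid above 0.3 rad and velocity of joint lid between -0.1 and 0.1 rad/s and contact force between the fingers and case above 1 N and value of joint cap below 0.0015 m); the arm keeps its last pose, push and grip.
It fails at once if the pointer is pushed out of its setting (tip moved over 12 mm) (distance of pointer_tip from where it was at the start of the episode above 0.012 m).
It fails at once if a bystander (weights, gauge, wrench) is moved over 20 mm (distance of any of weights, gauge, wrench from where it was at the start of the episode above 0.02 m).
It also fails if it takes over 48 s, if anything falls off the work surface, if the arm or the gripper's body presses on something with over 40 N, if the wrist force passes 120 N, or if a joint passes its speed limit or range.

## Robot

A 7-joint arm with a two-finger parallel gripper is mounted at the origin on the work surface. World frame = base frame: x ahead of the robot, y to its left, z up, the work surface at z = 0. Lengths are in m, angles in rad, forces in N, time in s.
With the tool pointing down it reaches from about 0.425 to 1.025 m from the base axis. Payload 9.4 kg.
Tool frame: the origin (TCP) lies at the very end of the fingers, on their centre line; the grasp point (between the pads) lies 19 mm behind it; z points along the fingers, y is the line along which they close (so a half turn about z gives the same grasp; the last joint's range is limited). The gripper opens to 85 mm and grips with 20 to 120 N. Pads are 22 mm wide; open, the fingers measure 114 mm over their backs; the gripper's body (76 mm by 85 mm) begins 54 mm behind the grasp point. The pads swing forward as they close: fully open they stand 13 mm farther back than shut.
Start: joints at [-0.077, 0.599, -0.003, 1.599, 0.002, 0.943, -0.08], TCP at [0.725, -0, 0.231] pointing down, gripper open.
Joint ranges: [-2.57, 2.57], [-0.35, 1.97], [-1.29, 1.29], [0.11, 2.56], [-1.05, 4.19], [0.11, 1.86], [-2.63, 2.63]. Speed limits (rad/s): [2.22, 2.22, 3.01, 3.01, 3.14, 3.14, 3.14].

## Interface

Orientations are given as a rotation vector (axis times angle).
In Python, from rig import * gives the robot as it stands.
- The arm moves only by the tool step_arm, never from a script. Its argument "motion" is a list of rows, each a list of 3 entries, a list of its own where there are three numbers: the shift along the tool's x, y, z in units of 50 cm (1.0 is 50 cm), then the turn, a rotation vector about the tool's x, y, z in units of 30 degrees (1.0 is 30 degrees), then the opening, from 0 (shut) to 1 (fully open). A call has 1 to 8 rows; each row is the pose to reach, as a shift and turn from the pose commanded when the call began, along the tool's axes at that moment; what a row does not reach only later rows make up. A row lasts 1/10 s, in which the tool goes at most 50 mm and 8.59 degrees, less where a joint would pass 70% of its speed; a pose out of reach is approached as far as the arm can. A call with a number of a shift or a turn outside -1 to 1 is refused whole. A call with a gripper value outside its range is refused whole. The fingers move at their own pace and stop on an object; "newtons" is the grip in N (left out, the last holds). Time passes only in rows, so rows that repeat a pose let the fingers close. It gives the time, the measured TCP pose, the force, the opening and the grip force at its end, in the units of the state.
- get_state(): the state, without advancing time (a new reading comes with each control period).
- read_camera(name): name is "scene" or "side" or "wrist"; returns a dict with "pixels" (384x512x3 uint8, red, green, blue), "camera_matrix" (3x3 intrinsics, pixels), "k1" (the pictures are not rectified: a ray, as slopes to the right and down, at radius r is drawn at 1 + k1 r^2 times it, then the intrinsics apply), "xyz" and "rotation" of the camera in the world. Camera axes: x right, y down, z forward; pixel columns grow to the right and rows downward; lengths in m; the calibration is good to about 2 mm. A picture is of the moment at which its call begins. There is no depth.
- close_job(): hands the job in; it is judged then, once.
The state is a dict: "clock": time; "qpos": joint angles; "qd": joint speeds; "joint_efforts": joint torques, N m; "position": TCP position; "eef_rot": TCP orientation; "ft_force": force on the tool from outside, world axes, zero at the start; "ft_torque": the same for the moment, N m; "gripper_width": opening from 0.0 (shut) to 1.0 (fully open); "gripper_force": force on a finger pad.
Only numpy, scipy, OpenCV 4.12 (cv2) and the standard library are available. Lean on these libraries where they do the work, as an engineer would, in place of code of your own. Each camera call takes 0.05 s, during which the arm holds its last target. There are 200 camera calls.

## Working session

There is one attempt and no reset: what is moved stays moved. The work goes in short steps, Python scripts to look and compute and a tool call to move; the robot and the scene stay as the last step left them, time stands still between calls to the robot, and variables do not carry over. Pictures are saved under pics/ and viewed, at most 10 in all, crops included, and the job is handed in when it is done.

Besides the shell and the picture viewer there is one more tool, called after "Emit:" by a JSON object that holds its "fn" and its "kwargs", one argument or row to a line. step_arm: Moves the arm, as the interface text tells. Its arguments: {"type":"object","properties":{"motion":{"type":"array","items":{"type":"array"}},"newtons":{"type":"number"}},"required":["motion"]}

```bash
mkdir -p pics; ls; python3 - <<'E'
from rig import *
import cv2,numpy as np,pickle
d={}
for n in ("scene","side"):
    c=read_camera(n); d[n]=c
    cv2.imwrite(f"pics/{n}0.png",cv2.resize(c["pixels"][:,:,::-1],(768,576),interpolation=cv2.INTER_CUBIC))
    print(n,np.array(c["camera_matrix"]).tolist(),c["k1"],c["xyz"],np.array(c["rotation"]).round(4).tolist())
pickle.dump(d,open("cams.pkl","wb"))
print(get_state())
E
```

```text
pics
scene [[413.21642058199086, 0.0, 262.09315779877664], [0.0, 413.21642058199086, 199.91889328683573], [0.0, 0.0, 1.0]] 0.034010762728604475 [ 1.15376179 -0.29411583  1.23527405] [-2.2262, -1.4215, 0.3862]
side [[465.1392640169576, 0.0, 241.80979986522973], [0.0, 465.1392640169576, 188.95346237334869], [0.0, 0.0, 1.0]] -0.04603089964297836 [0.24618299 1.02609713 0.92479482] [-0.3493, 2.6905, -1.2984]
{'clock': 0.1, 'qpos': array([-0.07670379,  0.60003445, -0.00255733,  1.6000338 ,  0.00184116,
        0.94289985, -0.07976401]), 'qd': array([-9.64299118e-04, -3.76356489e-04,  1.15063179e-03, -3.45834482e-03,
        1.61790059e-03,  2.72478494e-05, -6.49368107e-04]), 'joint_efforts': array([ 5.48369339e-03, -7.77996039e+01,  1.57005854e+00, -2.58627266e+01,
        1.26505349e-02,  5.64093614e-03,  1.40001674e-05]), 'position': array([ 7.24589458e-01, -1.12271793e-05,  2.30516574e-01]), 'eef_rot': array([-2.22068665e+00, -2.22098421e+00,  1.68679832e-03]), 'ft_force': array([0.88547187, 0.49344866, 0.30920141]), 'ft_torque': array([ 0.00251602,  0.0053489 , -0.02988695]), 'gripper_force': 0.0, 'gripper_width': 1.0003498631474377}
```

View pics/scene0.png

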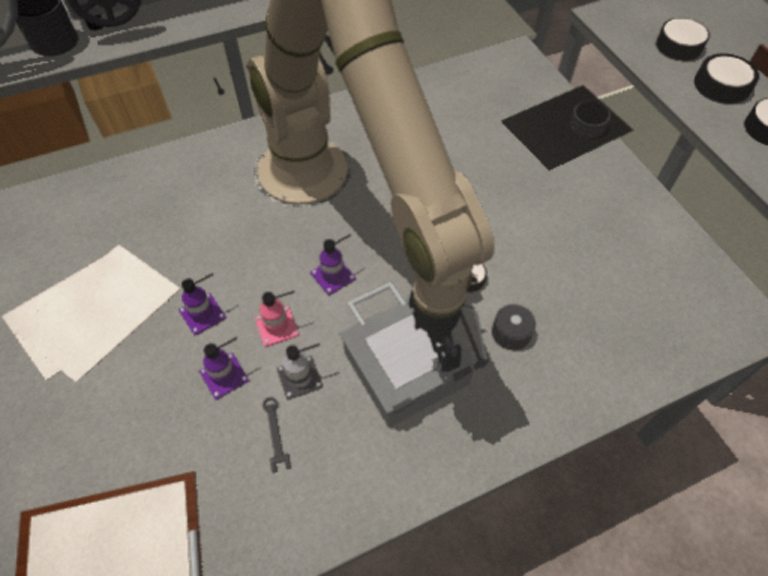

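View pics/side0.png

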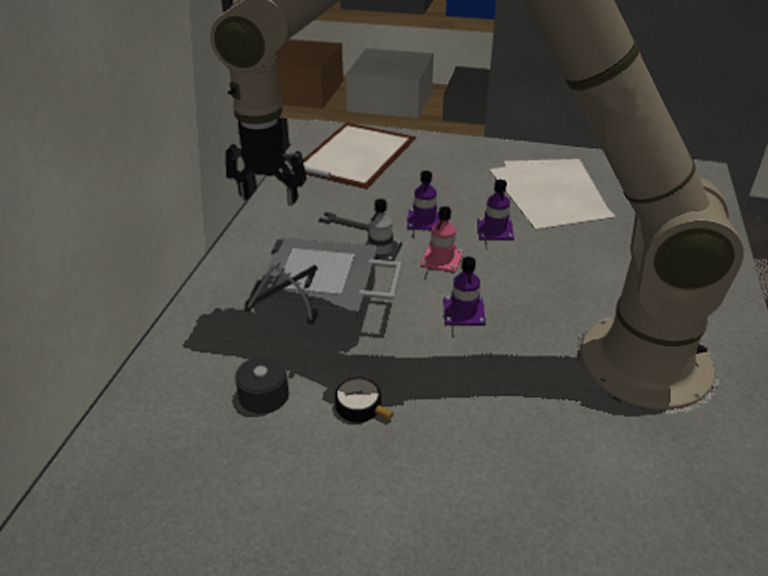

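The scene view shows the grey can (cap near (293,351)), the case with its handle bar near (372,292), and the gauge, weights and wrench. The side view shows the cap at (380,203), the handle near (385,280) and the pointer with its pin near (310,270). Next I'll zoom in.

```bash
cat > h.py <<'E'
import cv2,numpy as np,pickle
from scipy.spatial.transform import Rotation as R
def ray(c,u,v):
    K=np.array(c["camera_matrix"]); p=np.array([(u-K[0,2])/K[0,0],(v-K[1,2])/K[1,1]])
    q=p.copy()
    for _ in range(20): q=p/(1+c["k1"]*(q@q))
    d=R.from_rotvec(c["rotation"]).apply([q[0],q[1],1]); return np.array(c["xyz"]),d/np.linalg.norm(d)
def onz(c,uv,z):
    o,d=ray(c,*uv); return o+d*(z-o[2])/d[2]
def tri(ca,a,cb,b):
    o1,d1=ray(ca,*a);o2,d2=ray(cb,*b)
    t=np.linalg.lstsq(np.c_[d1,-d2],o2-o1,rcond=None)[0]
    p,q=o1+t[0]*d1,o2+t[1]*d2; return (p+q)/2,np.linalg.norm(p-q)
def proj(c,P):
    K=np.array(c["camera_matrix"]); x=R.from_rotvec(c["rotation"]).inv().apply(np.array(P)-c["xyz"])
    s=x[:2]/x[2]; s=s*(1+c["k1"]*(s@s)); return K[0,0]*s+K[:2,2]
def crop(c,u0,v0,w,h,k,fn):
    im=cv2.resize(c["pixels"][v0:v0+h,u0:u0+w,::-1],None,fx=k,fy=k,interpolation=cv2.INTER_CUBIC)
    cv2.imwrite(fn,cv2.convertScaleAbs(im,alpha=1.4))
E
python3 - <<'E'
from h import *
d=pickle.load(open("cams.pkl","rb"))
crop(d["scene"],180,180,160,110,5,"pics/sc1.png")
crop(d["side"],150,125,160,110,5,"pics/sd1.png")
E
```

```text
(no output)
```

View pics/sc1.png

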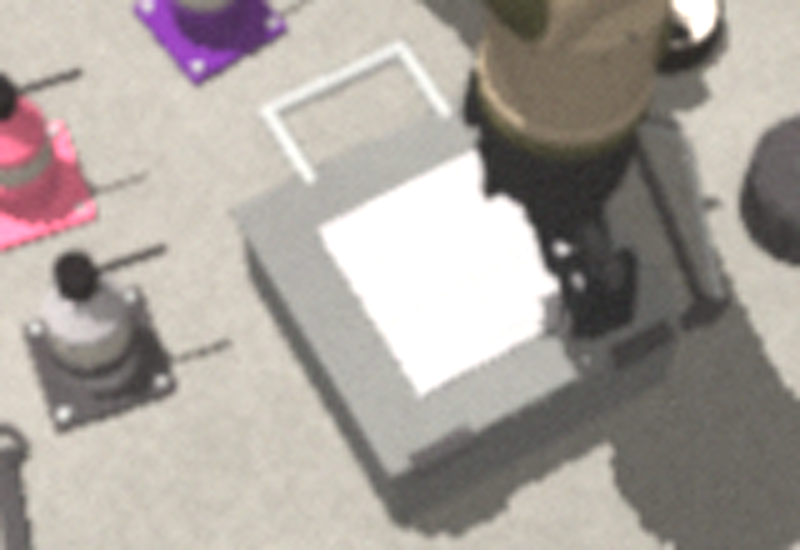

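View pics/sd1.png

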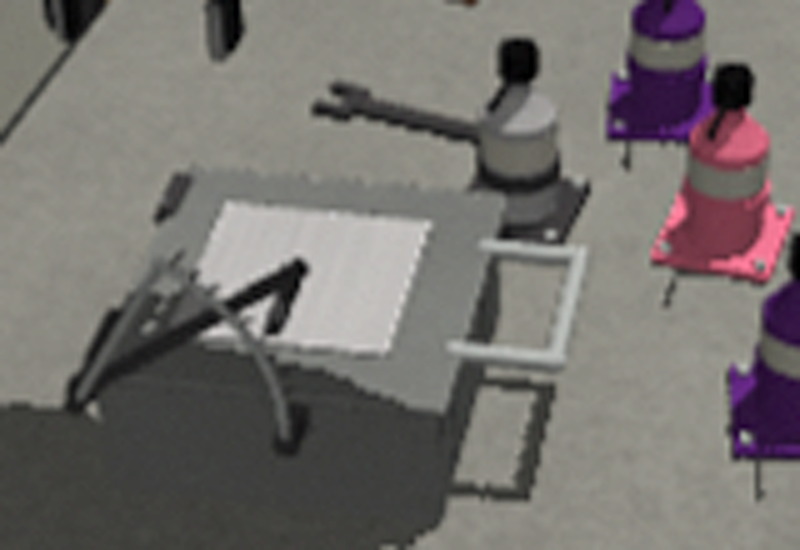

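The crops show the handle bar ends at scene crop (265,110) and (400,46), and at side crop (578,251) and (560,358). The cap top is at scene (77,269) and side (519,48). The pointer pin is seen in the side view, from (302,268) to (275,328).

```bash
python3 - <<'E'
from h import *
d=pickle.load(open("cams.pkl","rb")); S,D=d["scene"],d["side"]
s=lambda u,v:(u/5+180-.4,v/5+180-.4); t=lambda u,v:(u/5+150-.4,v/5+125-.4)
r=lambda a:np.round(a,4)
cap=tri(S,s(77,269),D,t(519,48)); print("cap",r(cap[0]),cap[1],r(onz(S,s(77,269),.132)),r(onz(D,t(519,48),.132)))
for a,b in(((265,110),(578,251)),((400,46),(560,358))):
    p=tri(S,s(*a),D,t(*b)); print("hbar",r(p[0]),p[1],r(onz(S,s(*a),.089)),r(onz(D,t(*b),.089)))
# lid back/front corners on the top face z=.092, scene
A=onz(S,s(235,212),.092); B=onz(S,s(395,475),.092); print("lid -y edge",r(A),r(B),np.linalg.norm(B-A),np.degrees(np.arctan2(*(B-A)[1::-1])))
C=onz(D,t(505,198),.092);E=onz(D,t(445,412),.092);print("front edge side",r(C),r(E),np.linalg.norm(C-E))
h1=(onz(S,s(265,110),.089)+onz(D,t(578,251),.089))/2;h2=(onz(S,s(400,46),.089)+onz(D,t(560,358),.089))/2
ey=(h2-h1)/np.linalg.norm(h2-h1); ex=np.array([ey[1],-ey[0],0]);m=(h1+h2)/2
print("len",np.linalg.norm(h2-h1),"yaw",np.degrees(np.arctan2(ex[1],ex[0])),"mid",r(m))
o=m+ex*.158; o[2]=0; H=o+.1*ex+[0,0,.089]; print("case",r(o),"hinge",r(H), "cap in case",r([(cap[0]-o)@ex,(cap[0]-o)@ey]))
for px in((302,268),(289,298),(275,328)):
    for yy in (117,142,167):
        c,dd=ray(D,*t(*px)); k=((o+ey*yy/1000-c)@ey)/(dd@ey); P=c+k*dd; q=P-H
        print(px,yy,"x,z",r([-(q@ex),q[2]]),"ang",r(np.arctan2(q[2],-(q@ex))),"rad",r(np.hypot(q@ex,q[2])))
E
```

```text
cap [ 0.5661 -0.2225  0.131 ] 0.00046210920038361404 [ 0.5669 -0.2225  0.132 ] [ 0.5655 -0.2212  0.132 ]
hbar [ 0.4896 -0.0693  0.0925] 0.002649260718008823 [ 0.4862 -0.0692  0.089 ] [ 0.4915 -0.0726  0.089 ]
hbar [0.4782 0.031  0.0904] 0.0005697843825934854 [0.4776 0.0315 0.089 ] [0.4784 0.0291 0.089 ]
lid -y edge [ 0.5493 -0.1162  0.092 ] [ 0.7498 -0.0983  0.092 ] 0.20133336167031937 5.107960680586376
front edge side [ 0.5469 -0.1114  0.092 ] [0.528  0.0936 0.092 ] 0.20593462801915927
len 0.10173870985999658 yaw 6.123298859933009 mid [ 0.4834 -0.0203  0.089 ]
case [ 0.6405 -0.0034  0.    ] hinge [0.7399 0.0072 0.089 ] cap in case [-0.0973 -0.2099]
(302, 268) 117 x,z [0.129  0.1013] ang 0.6655 rad 0.164
(302, 268) 142 x,z [0.1357 0.1206] ang 0.7267 rad 0.1816
(302, 268) 167 x,z [0.1424 0.14  ] ang 0.777 rad 0.1997
(289, 298) 117 x,z [0.1206 0.0804] ang 0.5882 rad 0.145
(289, 298) 142 x,z [0.1275 0.1003] ang 0.6667 rad 0.1623
(289, 298) 167 x,z [0.1344 0.1202] ang 0.7299 rad 0.1803
(275, 328) 117 x,z [0.1115 0.0591] ang 0.4872 rad 0.1261
(275, 328) 142 x,z [0.1186 0.0795] ang 0.5907 rad 0.1428
(275, 328) 167 x,z [0.1257 0.1   ] ang 0.6718 rad 0.1606
```

Everything agrees with the given sizes: cap height 0.131 m, bar length 102 mm, pin radius 162 mm. The pointer is at about 0.667 rad, the case yaw is about 5.7°, and the handle is at (0.483, -0.020). Now I'll move above the cap with the fingers shut.

Emit:
{"fn": "step_arm", "kwargs": {
  "motion": [
    [[-0.444, -0.317, 0], [0, 0, 0], 0],
    [[-0.444, -0.317, 0], [0, 0, 0], 0],
    [[-0.444, -0.317, 0], [0, 0, 0], 0],
    [[-0.444, -0.317, 0.08], [0, 0, 0], 0],
    [[-0.444, -0.317, 0.16], [0, 0, 0], 0],
    [[-0.444, -0.317, 0.16], [0, 0, 0], 0],
    [[-0.444, -0.317, 0.16], [0, 0, 0], 0],
    [[-0.444, -0.317, 0.16], [0, 0, 0], 0]
  ],
  "newtons": 30
}}

```text
clock: 0.9
position: [0.5657, -0.2227, 0.1505]
eef_rot: [-2.222, -2.218, 0.001]
ft_force: [0.7, 0.1, 0.7]
gripper_width: 0.001
gripper_force: 0.0
```

Emit:
{"fn": "step_arm", "kwargs": {
  "motion": [
    [[0, 0, 0.03], [0, 0, 0], 0],
    [[0, 0, 0.044], [0, 0, 0], 0],
    [[0, 0, 0.05], [0, 0, 0], 0],
    [[0, 0, 0.05], [0, 0, 0], 0],
    [[0, 0, 0.05], [0, 0, 0], 0]
  ]
}}

```text
clock: 1.4
position: [0.5675, -0.2212, 0.127]
eef_rot: [2.219, 2.222, 0.002]
ft_force: [1.1, 1.9, 3.3]
gripper_width: -0.008
gripper_force: 1.6
```

```bash
python3 - <<'E'
from rig import *
from h import *
s=get_state(); print(s["position"],s["ft_force"])
c=read_camera("side"); crop(c,220,115,60,60,9,"pics/press.png"); print(read_camera("scene")["xyz"])
E
```

```text
[ 0.56748835 -0.22124231  0.12703236] [1.07484553 1.92276539 3.32765624]
[ 1.15376179 -0.29411583  1.23527405]
```

View pics/press.png

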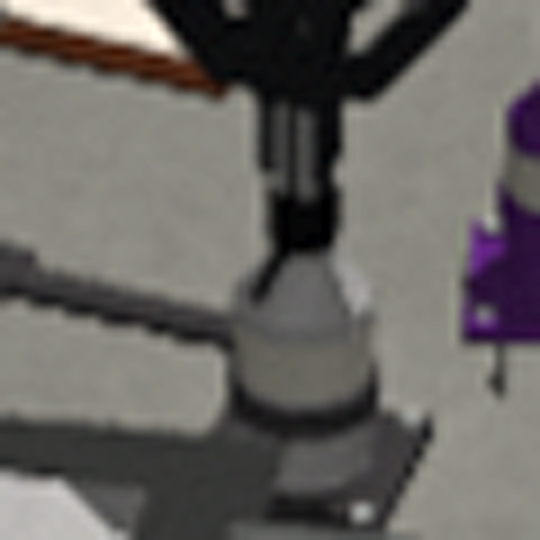

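The picture shows the shut fingertips centred on the black cap, at about (305,220) in the crop. The press depth is about 5 mm, so I'll go a little deeper and then lift.

Emit:
{"fn": "step_arm", "kwargs": {
  "motion": [
    [[0, 0, 0.008], [0, 0, 0], 0],
    [[0, 0, 0.008], [0, 0, 0], 0],
    [[0, 0, 0.008], [0, 0, 0], 0],
    [[0, 0, 0.008], [0, 0, 0], 0]
  ]
}}

```text
clock: 1.9
position: [0.5672, -0.2219, 0.1238]
eef_rot: [2.22, 2.22, 0.002]
ft_force: [-1.3, 2.6, 17.4]
gripper_width: 0.003
gripper_force: 8.7
```

The cap is fully down, bottomed at z = 0.1238. Now I'll lift off and move over the handle.

Emit:
{"fn": "step_arm", "kwargs": {
  "motion": [
    [[0, 0, -0.1], [0, 0, 0], 0],
    [[0, 0, -0.16], [0, 0, 0], 0],
    [[0, 0, -0.16], [0, 0, 0], 0],
    [[0.1, -0.05, -0.16], [0, 0, -0.1], 0.2],
    [[0.2, -0.1, -0.16], [0, 0, -0.19], 0.48],
    [[0.3, -0.15, -0.14], [0, 0, -0.19], 0.48],
    [[0.405, -0.166, -0.107], [0, 0, -0.19], 0.48],
    [[0.405, -0.166, -0.107], [0, 0, -0.19], 0.48]
  ]
}}

```text
clock: 2.7
position: [0.4809, -0.0164, 0.1745]
eef_rot: [-2.103, -2.331, 0.002]
ft_force: [1.1, 0.0, 0.9]
gripper_width: 0.482
gripper_force: 0.0
```

```bash
python3 - <<'E'
from rig import *
from h import *
s=get_state(); print(s["position"],s["eef_rot"],s["gripper_width"],s["ft_force"])
c=read_camera("wrist"); D=read_camera("side"); S=read_camera("scene"); pickle.dump(dict(wrist=c,side=D,scene=S),open("cams2.pkl","wb"))
a=c["pixels"]; crop(S,180,150,170,140,2,"/tmp/s.png")
b=cv2.imread("/tmp/s.png"); w=a[:,:,::-1]
o=np.zeros((384,512+288,3),np.uint8); o[:,:512]=w; o[:280,512:]=b[:,:288]
cv2.imwrite("pics/w1.png",o)
H=np.array([.4834,-.0203,.089])
ey=np.array([-.101,.995,0])
for k in(-.05,0,.05): print(proj(c,H+k*ey))
E
```

```text
[ 0.48089273 -0.01642347  0.17454818] [-2.10306704e+00 -2.33057206e+00  2.21348687e-03] 0.4823505585129409 [1.09249223 0.01488572 0.89707712]
[256.6682749  268.22358613]
[256.88431856 206.2993805 ]
[257.12075405 136.24090395]
```

View pics/w1.png

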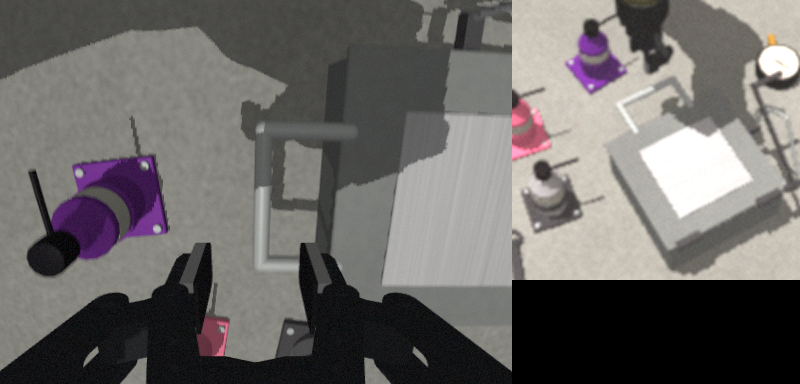

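The wrist view shows the bar as a vertical line at column 262–263 from row 130 to 264, parallel to the pads and between the fingers (pads at 205 and 307). The can and cap stand free.

```bash
python3 - <<'E'
from h import *
d=pickle.load(open("cams2.pkl","rb")); c=d["wrist"]
a=onz(c,(261.5,130),.089);b=onz(c,(262.5,264),.089);print(a,b,np.linalg.norm(a-b),(a+b)/2)
for y in (200,215,230):
    print(y,c["pixels"][y,248:276].sum(1).tolist())
e=R.from_rotvec([-2.103,-2.3306,.0022]); m=(a+b)/2; print("shift tool units",e.inv().apply(m-[.4809,-.0164,.1745])/.5)
print(np.degrees(np.arctan2(-(a-b)[0],(a-b)[1])), e.as_matrix()[:,0])
E
```

```text
[0.48084323 0.0339096  0.089     ] [ 0.49248544 -0.06599046  0.089     ] 0.10057615087088959 [ 0.48666434 -0.01604043  0.089     ]
200 [402, 404, 392, 410, 394, 383, 361, 416, 462, 474, 487, 511, 552, 565, 558, 520, 482, 466, 440, 412, 374, 335, 280, 260, 226, 217, 218, 222]
215 [392, 394, 401, 388, 383, 363, 376, 432, 463, 475, 491, 516, 555, 561, 541, 508, 481, 450, 417, 396, 347, 319, 346, 396, 405, 410, 414, 406]
230 [398, 388, 379, 393, 372, 359, 392, 446, 465, 483, 496, 526, 551, 549, 522, 486, 459, 441, 413, 371, 324, 333, 396, 405, 409, 412, 413, 407]
shift tool units [-0.00061375  0.01199857  0.17096808]
6.647181636793336 [-1.02399465e-01  9.94742979e-01  8.68880583e-04]
```

The bar is 100.6 mm long and centred at (0.4867, -0.016), yaw within 1°. Now I'll descend and grip.

Emit:
{"fn": "step_arm", "kwargs": {
  "motion": [
    [[0, 0.012, 0.06], [0, 0, 0], 0.48],
    [[0, 0.012, 0.13], [0, 0, 0], 0.48],
    [[0, 0.012, 0.209], [0, 0, 0], 0.48],
    [[0, 0.012, 0.209], [0, 0, 0], 0.48],
    [[0, 0.012, 0.209], [0, 0, 0], 0],
    [[0, 0.012, 0.209], [0, 0, 0], 0],
    [[0, 0.012, 0.209], [0, 0, 0], 0],
    [[0, 0.012, 0.209], [0, 0, 0], 0]
  ],
  "newtons": 40
}}

```text
clock: 3.65
position: [0.486, -0.0203, 0.0727]
eef_rot: [-2.108, -2.325, 0.007]
ft_force: [-9.3, -1.9, -1.9]
gripper_width: 0.127
gripper_force: 38.9
```

Emit:
{"fn": "step_arm", "kwargs": {
  "motion": [
    [[0, 0.003, -0.051], [0, 0, 0], 0],
    [[0, 0.01, -0.102], [0, 0, 0], 0],
    [[0, 0.023, -0.152], [0, 0, 0], 0],
    [[0, 0.041, -0.201], [0, 0, 0], 0],
    [[0, 0.063, -0.247], [0, 0, 0], 0],
    [[0, 0.09, -0.291], [0, 0, 0], 0],
    [[0, 0.11, -0.319], [0, 0, 0], 0],
    [[0, 0.11, -0.319], [0, 0, 0], 0]
  ]
}}

```text
clock: 4.45
position: [0.5396, -0.0158, 0.2342]
eef_rot: [-2.109, -2.324, 0.009]
ft_force: [-17.6, -5.2, 7.4]
gripper_width: 0.121
gripper_force: 39.8
```

```bash
python3 - <<'E'
from rig import *
from h import *
s=get_state(); print(s["position"],s["eef_rot"],s["gripper_width"],s["gripper_force"],s["ft_force"],s["ft_torque"])
D=read_camera("side"); S=read_camera("scene"); pickle.dump(dict(side=D,scene=S),open("cams3.pkl","wb"))
crop(D,150,95,160,110,5,"pics/sd3.png")
E
```

```text
[ 0.53961427 -0.01575182  0.2342297 ] [-2.10885639 -2.32430864  0.00906152] 0.12057309050258316 39.75307524204254 [-17.55174731  -5.17970755   7.43003991] [-1.04708456  3.82337448 -0.10567898]
```

View pics/sd3.png

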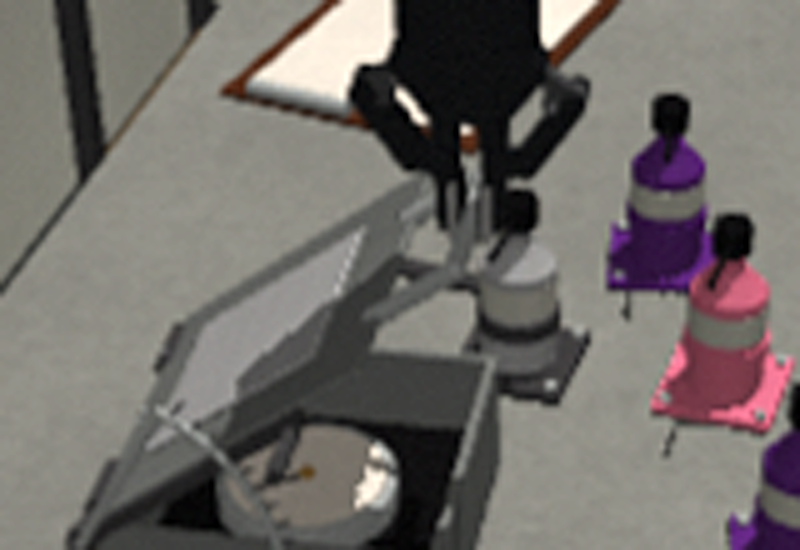

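The side view shows the lid raised and the handle gripped. The handle's +y corner is at (462,268) and the pin is still near (285,450), as before plus the crop offset. Now the scene view, to check the pointer against the lid.

```bash
python3 - <<'E'
from h import *
d=pickle.load(open("cams3.pkl","rb"));d2=pickle.load(open("cams2.pkl","rb"))
crop(d["scene"],220,150,110,100,4,"/tmp/a.png");crop(d2["scene"],270,155,88,100,4,"/tmp/b.png")
cv2.imwrite("pics/sc3.png",np.hstack([cv2.imread("/tmp/a.png"),cv2.imread("/tmp/b.png")]))
E
```

```text
(no output)
```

View pics/sc3.png

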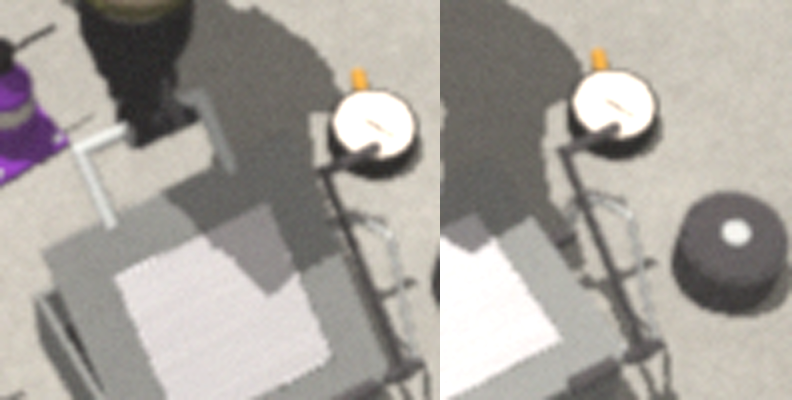

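The left crop (scene) shows the pin from (325,168) to (378,150), and the handle corners at (78,146) and (200,95). Now I'll triangulate.

```bash
python3 - <<'E'
from h import *
d=pickle.load(open("cams.pkl","rb")); d3=pickle.load(open("cams3.pkl","rb")); S,D=d3["scene"],d3["side"]
s=lambda u,v:(u/4+220-.375,v/4+150-.375); t0=lambda u,v:(u/5+150-.4,v/5+125-.4); t3=lambda u,v:(u/5+150-.4,v/5+95-.4)
pin=tri(S,s(352,159),D,t0(289,298)); pins=[tri(S,s(326,168),D,t0(302,268))[0],tri(S,s(377,150),D,t0(275,328))[0]]
hc=tri(S,s(200,95),D,t3(464,268)); print("pin",pin,pins,"handle +y",hc)
for yaw in(5.5,6.3):
    a=np.radians(yaw);ex=np.array([np.cos(a),np.sin(a),0]);ey=np.array([-np.sin(a),np.cos(a),0])
    for hb in([.4867,-.016,.089],[.485,-.018,.089]):
        H=np.array(hb)+.258*ex
        for n,P in(("pin",pin[0]),("handle",hc[0]),("tcp+19",np.array([.5396,-.0158,.2505]))):
            q=P-H;print(yaw,n,"ang %.3f rad %.4f y %.4f"%(np.arctan2(q[2],-q@ex),np.hypot(q[2],q@ex),q@ey))
E
```

```text
pin (array([0.59853249, 0.13438243, 0.18876529]), np.float64(0.0006805573959398569)) [array([0.59888846, 0.1115945 , 0.19146434]), array([0.59833684, 0.1567491 , 0.18637003])] handle +y (array([0.53177583, 0.03557193, 0.24638123]), np.float64(0.0037849816385370117))
5.5 pin ang 0.646 rad 0.1657 y 0.1390
5.5 handle ang 0.647 rad 0.2610 y 0.0470
5.5 tcp+19 ang 0.666 rad 0.2612 y -0.0049
5.5 pin ang 0.653 rad 0.1642 y 0.1408
5.5 handle ang 0.652 rad 0.2595 y 0.0488
5.5 tcp+19 ang 0.671 rad 0.2598 y -0.0030
6.3 pin ang 0.653 rad 0.1641 y 0.1372
6.3 handle ang 0.649 rad 0.2605 y 0.0463
6.3 tcp+19 ang 0.666 rad 0.2613 y -0.0056
6.3 pin ang 0.660 rad 0.1626 y 0.1390
6.3 handle ang 0.653 rad 0.2589 y 0.0481
6.3 tcp+19 ang 0.671 rad 0.2598 y -0.0038
```

The pointer is at about 0.655 rad and the lid at about 0.65–0.67, well within tolerance. I'll let it settle and then hand in.

Emit:
{"fn": "step_arm", "kwargs": {
  "motion": [
    [[0, 0, 0], [0, 0, 0], 0],
    [[0, 0, 0], [0, 0, 0], 0],
    [[0, 0, 0], [0, 0, 0], 0],
    [[0, 0, 0], [0, 0, 0], 0],
    [[0, 0, 0], [0, 0, 0], 0]
  ]
}}

```text
clock: 5.05
position: [0.5382, -0.0159, 0.2324]
eef_rot: [-2.108, -2.323, 0.012]
ft_force: [-18.3, -4.9, 8.3]
gripper_width: 0.118
gripper_force: 39.7
```

```bash
python3 - <<'E'
from rig import *
s=get_state(); print(s["position"],s["gripper_force"],s["ft_force"])
if s["gripper_force"]>20 and abs(s["position"][2]-.2342)<.004: print(close_job())
E
```

```text
[ 0.53819597 -0.01589627  0.23240465] 39.7260707616806 [-18.31069421  -4.89244313   8.26236996]
the job is handed in; nothing more can be done
None
```

I pressed the cap fully down and lifted off it, then raised the lid to about 0.66 rad against a measured pointer angle of about 0.655 rad, and handed the job in with the gripper still holding the handle at about 40 N; no verdict was returned.

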